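Find the clear socket with a feeler gauge

TASK

Three of the four galvanised sockets on the plywood board are choked with zinc somewhere inside, out of sight, and only one is clear. Take the black-handled flat steel gauge, slide its blade into the sockets without ramming it until you find the one that takes it, and leave it there, standing on the board and pushed fully home with the handle up against the socket. Leave the red bin and the strap hinge where they are.

Things in the scene. Friction and masses are not known exactly. Their poses are not given: they have to be found in the camera images.
- gauge: Feeler gauge, 0.15-0.29 kg, upright on the bench left of the board. Black handle block 80 (x) x 32 (y) x 40 mm high, flat steel blade on edge projecting 80 mm from the middle of its +x end, 6 mm thick (y), 24 mm high, 8 to 32 mm above the handle's underside. Origin: centre of the handle's underside; x towards the blade's tip, z up. Centre of mass 18 mm ahead of the origin.
- blade_tip (a point): Middle of the end of the gauge's blade: 120 mm ahead of the gauge's origin, 20 mm above its underside; axes as the gauge's.
- board: Fixed plywood board 220 (x) x 260 (y) x 20 mm thick with four alike rigid steel sockets in a row, 60 mm apart, each 105 long, 38 wide, 45 mm high (tops 65 mm above the bench). Origin: on the bench, in the plane of the mouths' fronts, midway between the middle two; x points into the sockets, y left, z up. 110 mm of bare board in front of the mouths, for the handle to stand on.
- mouth_a (a point): Rightmost (-y) socket: point in the front plane of its mouth, mid-width, 40 mm above the bench (20 mm above the board: the blade's mid-height when the gauge stands on the board). Axes as the board's. All sockets: upright slot 10 mm wide, 35 mm high from board to roof, 101 mm deep, closed back; the mouth flares to about 22 mm at the front over 14 mm, open on top there.
- mouth_b (a point): Second socket from the right: same point as mouth_a. In three of the four sockets, drawn at random, the slot narrows abruptly to 3 mm somewhere 25 to 45 mm from the front, so the blade stops there.
- mouth_c (a point): Third socket from the right: same point as mouth_a. In the one clear socket the blade goes in its whole 80 mm, until the handle's end meets the socket's front.
- mouth_d (a point): Leftmost (+y) socket: same point as mouth_a.
- bin: Bystander: open red plastic bin of bolts, 150 x 110 x 75 mm high, beyond the gauge, left of the board. Origin: centre of its underside.
- strap_hinge: Bystander: dark steel T-shaped strap hinge lying flat on the bench right of the board, 200 mm long (y, the strap), 100 mm wide, 14 mm high at the knuckle. Origin: on its underside, at the knuckle end of the strap.
Not all that is in view belongs to the job. There is more than one size of the gauge; the job needs the middle-sized.

How it is judged (in metres and radians):
At the end, for the whole second after the job is handed in: The blade is in one of the sockets (only the clear one lets it), its tip at least 72 mm past the front of the mouth (80 mm is fully home), within 6 mm of the slot's middle and 12 mm in height, the gauge in line with the board and upright within 0.08 rad, and at rest (((x of blade_tip in the frame of mouth_a above 0.072 m and y of blade_tip in the frame of mouth_a between -0.006 and 0.006 m and z of blade_tip in the frame of mouth_a between -0.012 and 0.012 m) or (x of blade_tip in the frame of mouth_b above 0.072 m and y of blade_tip in the frame of mouth_b between -0.006 and 0.006 m and z of blade_tip in the frame of mouth_b between -0.012 and 0.012 m) or (x of blade_tip in the frame of mouth_c above 0.072 m and y of blade_tip in the frame of mouth_c between -0.006 and 0.006 m and z of blade_tip in the frame of mouth_c between -0.012 and 0.012 m) or (x of blade_tip in the frame of mouth_d above 0.072 m and y of blade_tip in the frame of mouth_d between -0.006 and 0.006 m and z of blade_tip in the frame of mouth_d between -0.012 and 0.012 m)) and angle between the x axis of gauge and the x axis of board, either way round below 0.08 rad and angle between gauge's own z axis and vertical below 0.08 rad and linear speed of gauge below 0.01 m/s); the robot touches nothing.
It fails at once if the bin is shifted by more than 25 mm (distance of bin from where it was at the start of the episode above 0.025 m).
It fails at once if the strap hinge is shifted by more than 25 mm (distance of strap_hinge from where it was at the start of the episode above 0.025 m).
It fails at once if the blade is rammed: more than 50 N on it (contact force between gauge_c1 and anything else above 50 N).
It also fails if it takes over 58 s, if anything falls off the work surface, if the arm or the gripper's body presses on something with over 40 N, if the wrist force passes 120 N, or if a joint passes its speed limit or range.

ROBOT

A 6-joint arm with a two-finger parallel gripper is mounted at the origin on the work surface. World frame = base frame: x ahead of the robot, y to its left, z up, the work surface at z = 0. Lengths are in mm, angles in rad, forces in N, time in s.
With the tool pointing down it reaches from about 375 to 925 mm from the base axis. Payload 5.7 kg.
Tool frame: the origin (TCP) lies at the very end of the fingers, on their centre line; the grasp point (between the pads) lies 19 mm behind it; z points along the fingers, y is the line along which they close (so a half turn about z gives the same grasp; the last joint's range is limited). The gripper opens to 85 mm and grips with 20 to 120 N. Pads are 22 mm wide; open, the fingers measure 114 mm over their backs; the gripper's body (76 mm by 85 mm) begins 54 mm behind the grasp point. The pads swing forward as they close: fully open they stand 13 mm farther back than shut.
Start: joints at [1.146, 0.359, 1.51, -0, 1.272, -0.115], TCP at [182.913, 571.407, 231.267] pointing down, gripper open.
Joint ranges: [-2.97, 2.97], [-1.01, 2.36], [0.21, 2.38], [-0.96, 4.11], [0.2, 2.71], [-2.98, 2.98]. Speed limits (rad/s): [2.39, 2.39, 3.14, 3.14, 3.14, 3.14].

INTERFACE

Orientations are given as a unit quaternion [x, y, z, w].
In Python, from plant import r gives the robot as it stands. The module is installed in compiled form; this text tells all that it offers.
- The arm moves only by the tool servo_tool, never from a script. Its argument "series" is a list that holds one entry, the list of rows, each a list of 6 numbers: the shift along the tool's x, y, z in m, then the turn, a rotation vector about the tool's x, y, z in degrees. A call has 1 to 12 rows; each row is the pose to reach, as a shift and turn from the pose commanded when the call began, along the tool's axes at that moment; what a row does not reach only later rows make up. A row lasts 1/10 s, in which the tool goes at most 50 mm and 8.59 degrees, less where a joint would pass 70% of its speed; a pose out of reach is approached as far as the arm can. A call with a gripper value outside its range is refused whole. "grip" is the opening, from 0 (shut) to 1 (fully open), set as the call begins (left out, the last holds). The fingers move at their own pace and stop on an object; "squeeze" is the grip in N (left out, the last holds). Time passes only in rows, so rows that repeat a pose let the fingers close. It gives the time, the measured TCP pose, the force, the opening and the grip force at its end, in the units of the state.
- r.observe(): the state, without advancing time (a new reading comes with each control period).
- r.grab_frame(name): name is "scene" or "top" or "wrist"; returns a dict with "color" (400x640x3 uint8, red, green, blue), "fx", "fy", "cx", "cy" (pixels), "R" (3x3) and "t" (3): a world point X has camera coordinates R X + t; the wrist camera has in their place "tool_from_camera" (4x4, takes a point from camera to tool coordinates, whose origin is the TCP and whose axes are the flange's). Camera axes: x right, y down, z forward; pixel columns grow to the right and rows downward; lengths in mm; the calibration is good to about 2 mm. A picture is of the moment at which its call begins: read the wrist's pose just before it. There is no depth.
- r.job_done(): hands the job in; it is judged then, once.
Trained networks look in a picture, given as the dict that the camera call returned (one of the last four; its "shot" number tells which), for a name from the list of things; names that differ only in an ending like _2 or _b are one class to them, and where a whole thing is asked for, a point or a joint stands for the part that bears it (a point fixed in the world has none). Each returns a list of dicts, best first, with "confidence" (0 to 1); they miss things now and then, are a little off and sometimes report something else, mostly with a low value. They report only what shows in the picture. A call takes as long as a camera call. They do not tell look-alikes from the thing itself.
- r.search_frame(label, picture): "location" ([x, y, z] in mm, in the coordinates of the camera as it stood for that picture, good to about 4 mm: the middle of the surface that is visible of it).
- r.regions_of(label, picture): "region" (400x640 bool, what is visible of it).
- r.place_of(label, picture): "location" ([x, y, z] in mm, in the coordinates of the camera as it stood for that picture, good to about 4 mm: a listed point, or the origin of a listed thing).
The state is a dict: "time_s": time; "q": joint angles; "dq": joint speeds; "tau": joint torques, N m; "tool_pos": TCP position; "tool_rot": TCP orientation; "wrist_force": force on the tool from outside, world axes, zero at the start; "wrist_torque": the same for the moment, N m; "opening": finger opening in mm; "grip_force": force on a finger pad.
Only numpy, scipy, OpenCV 4.12 (cv2) and the standard library are available. Lean on these libraries where they do the work, as an engineer would, in place of code of your own. Each camera call takes 0.05 s, during which the arm holds its last target. There are 200 camera calls.

## Working session

There is one attempt and no reset: what is moved stays moved. The work goes in short steps, Python scripts to look and compute and a tool call to move; the robot and the scene stay as the last step left them, time stands still between calls to the robot, and variables do not carry over. Pictures are saved under pics/ and viewed, at most 10 in all, crops included, and the job is handed in when it is done.

Besides the shell and the picture viewer there is one more tool, called after ">>>" by a JSON object that holds its "op" and its "data". servo_tool: Moves the arm, as the interface text tells. Its arguments: {"type":"object","properties":{"series":{"type":"array","items":{"type":"array","items":{"type":"array","items":{"type":"number"}}}},"grip":{"type":"number"},"squeeze":{"type":"number"}},"required":["series"]}

```bash
mkdir -p pics
cat > h.py <<'E'
import numpy as np, cv2
from plant import r
from scipy.spatial.transform import Rotation as Ro
def tow(f,p): return np.array(f["R"]).T@(np.array(p)-np.array(f["t"]))
def proj(f,X):
    c=np.array(f["R"])@np.array(X)+np.array(f["t"]); return np.array([f["fx"]*c[0]/c[2]+f["cx"],f["fy"]*c[1]/c[2]+f["cy"]])
def pix(f,u,v,z):
    R=np.array(f["R"]);t=np.array(f["t"]);d=R.T@np.array([(u-f["cx"])/f["fx"],(v-f["cy"])/f["fy"],1]);o=-R.T@t
    return o+d*(z-o[2])/d[2]
def save(n,im): cv2.imwrite("pics/"+n,cv2.cvtColor(im,cv2.COLOR_RGB2BGR))
E
python3 - <<'E'
from h import *
np.set_printoptions(precision=1,suppress=True)
for n in("top","scene"):
    f=r.grab_frame(n); save(n+"0.png",f["color"])
    for l in("gauge","blade_tip","board","mouth_a","mouth_b","mouth_c","mouth_d","bin","strap_hinge"):
        for d in r.place_of(l,f): w=tow(f,d["location"]); print(n,l,round(d["confidence"],2),w,proj(f,w))
s=r.observe(); print(s["tool_rot"],s["tool_pos"],s["time_s"])
E
```

```text
top gauge 0.7 [399.6 313.1  -3.8] [198.8 236.6]
top gauge 0.62 [326.7 -72.3  -0.6] [330.3 271.2]
top gauge 0.57 [419.7 210.   -2.7] [235.1 232.1]
top gauge 0.53 [720.4 226.8   0.2] [240.6 133.4]
top blade_tip 0.74 [671.6 -51.5  37.7] [331.2 150.8]
top blade_tip 0.67 [539.2 177.2  21.3] [249.3 190.9]
top blade_tip 0.66 [388.3  73.6  23. ] [280.2 245.1]
top board 0.89 [668.9 -84.9   4.1] [342.1 156. ]
top board 0.38 [423.7 209.7  -3.4] [235.4 230.8]
top mouth_a 0.91 [ 656.8 -176.4   40.5] [373.7 158.2]
top mouth_a 0.84 [ 662.7 -115.    44. ] [352.8 154.5]
top mouth_a 0.84 [671.8   2.9  37.5] [312.6 149.5]
top mouth_a 0.61 [669.8 -54.3  40.8] [332.1 151.1]
top mouth_b 0.91 [ 656.8 -176.4   40.5] [373.7 158.2]
top mouth_b 0.84 [ 662.7 -115.    44. ] [352.8 154.5]
top mouth_b 0.84 [671.8   2.9  37.5] [312.6 149.5]
top mouth_b 0.61 [669.8 -54.3  40.8] [332.1 151.1]
top mouth_c 0.91 [ 656.8 -176.4   40.5] [373.7 158.2]
top mouth_c 0.84 [ 662.7 -115.    44. ] [352.8 154.5]
top mouth_c 0.84 [671.8   2.9  37.5] [312.6 149.5]
top mouth_c 0.61 [669.8 -54.3  40.8] [332.1 151.1]
top mouth_d 0.91 [
[... 1045 characters left out ...]
 242.5]
scene mouth_b 0.56 [673.4   5.   39.7] [366.  206.5]
scene mouth_c 0.76 [668.9 -52.1  42.4] [352.8 216.9]
scene mouth_c 0.72 [ 665.1 -113.    39. ] [337.9 231.2]
scene mouth_c 0.69 [ 656.9 -173.6   44.5] [320.3 242.5]
scene mouth_c 0.56 [673.4   5.   39.7] [366.  206.5]
scene mouth_d 0.76 [668.9 -52.1  42.4] [352.8 216.9]
scene mouth_d 0.72 [ 665.1 -113.    39. ] [337.9 231.2]
scene mouth_d 0.69 [ 656.9 -173.6   44.5] [320.3 242.5]
scene mouth_d 0.56 [673.4   5.   39.7] [366.  206.5]
scene bin 0.79 [718.3 230.    3.6] [419.1 182.6]
scene bin 0.28 [534.2 174.4  21.7] [348.4 165.7]
scene strap_hinge 0.97 [ 466.  -407.8   -1.6] [177.4 288.3]
[ 0.2  1.  -0.  -0. ] [182.9 571.4 231.3] 1.0
```

View pics/top0.png

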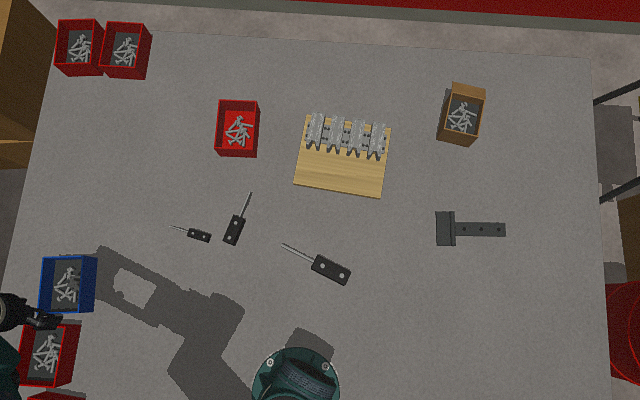

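View pics/scene0.png

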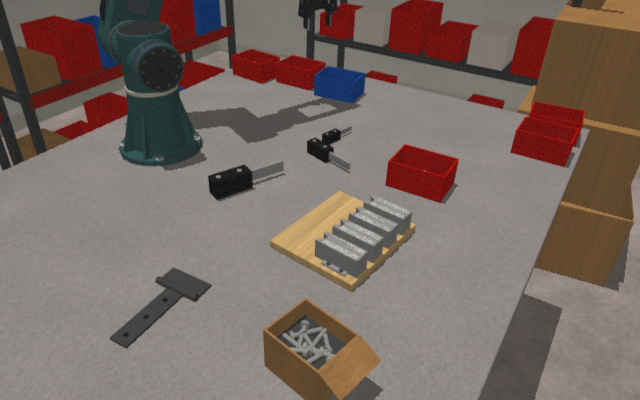

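```bash
cat >> h.py <<'E'
def go(x,y,z,psi):
    "shift (m) and turn (deg) in tool axes from the measured pose to TCP x,y,z (mm), tool x at yaw psi (deg), pointing down"
    s=r.observe(); R=Ro.from_quat(s["tool_rot"]); c,q=np.cos(np.radians(psi)),np.sin(np.radians(psi))
    T=Ro.from_matrix(np.array([[c,q,0],[q,-c,0],[0,0,-1]]))
    print("shift",np.round(R.inv().apply(np.array([x,y,z])-s["tool_pos"])/1000,4),"turn",np.round(np.degrees((R.inv()*T).as_rotvec()),2),"t",s["time_s"],"q",np.round(s["q"],2))
def wf():
    s=r.observe(); f=r.grab_frame("wrist"); M=np.array(f["tool_from_camera"]); R=Ro.from_quat(s["tool_rot"]).as_matrix()
    A=R@M[:3,:3]; o=R@M[:3,3]+s["tool_pos"]; f["R"]=A.T; f["t"]=-A.T@o; return f
E
python3 - <<'E'
from h import *
go(400,215,230,163.4)
f=wf(); print(f["tool_from_camera"])
E
```

```text
shift [-0.3154 -0.2733  0.0013] turn [-0.01 -0.   -1.15] t 1.0 q [ 1.15  0.36  1.51  0.    1.27 -0.12]
[[-1.61051278e-04 -9.48158877e-01 -3.17796662e-01  8.00409752e+01]
 [ 9.99999934e-01 -4.91757350e-05 -3.60056828e-04 -1.67967913e+00]
 [ 3.25763193e-04 -3.17796699e-01  9.48158822e-01 -1.43117950e+02]
 [ 0.00000000e+00  0.00000000e+00  0.00000000e+00  1.00000000e+00]]
```

>>> {"op": "servo_tool", "data": {"series": [[[-0.03, -0.026, 0, 0, 0, -1.15], [-0.07, -0.06, 0, 0, 0, -1.15], [-0.11, -0.095, 0, 0, 0, -1.15], [-0.145, -0.125, 0, 0, 0, -1.15], [-0.18, -0.156, 0, 0, 0, -1.15], [-0.215, -0.186, 0, 0, 0, -1.15], [-0.25, -0.217, 0, 0, 0, -1.15], [-0.285, -0.247, 0, 0, 0, -1.15], [-0.305, -0.264, 0, 0, 0, -1.15], [-0.315, -0.273, 0, 0, 0, -1.15], [-0.315, -0.273, 0, 0, 0, -1.15], [-0.315, -0.273, 0, 0, 0, -1.15]]], "grip": 1}}

```text
time_s: 2.25
tool_pos: [399.2, 216.1, 231.2]
tool_rot: [0.145, 0.989, 0.0, -0.0]
wrist_force: [-0.5, 0.2, 0.8]
opening: 85.5
grip_force: 0.0
```

Run:
```python
from h import *
np.set_printoptions(precision=1,suppress=True)
print(r.observe()["tool_pos"])
f=wf(); save("w1.png",f["color"])
for l in("gauge","blade_tip"):
    for d in r.place_of(l,f): w=tow(f,d["location"]); print(l,round(d["confidence"],2),w,proj(f,w))
for d in r.regions_of("gauge",f):
    m=d["region"]; c,_=cv2.findContours(m.astype(np.uint8),0,2); c=max(c,key=cv2.contourArea); print(d["confidence"],m.sum(),cv2.boundingRect(c))
# handle: dark pixels near
```

```text
[399.2 216.1 231.2]
gauge 0.93 [422.3 209.   -1.2] [325.1 188.6]
gauge 0.8 [398.4 306.8   0.8] [408.1 142.2]
gauge 0.8 [326.  -74.8  -1.1] [ 49.9 178.8]
blade_tip 0.81 [537.9 171.   25.7] [322.1 298.4]
blade_tip 0.78 [418.2 395.4  13.5] [501.2 137.7]
blade_tip 0.58 [389.6  68.7  30.4] [184.4 205.3]
0.75 2223 (380, 134, 125, 32)
0.63 6708 (0, 158, 193, 63)
0.62 3027 (308, 155, 34, 147)
```

View pics/w1.png

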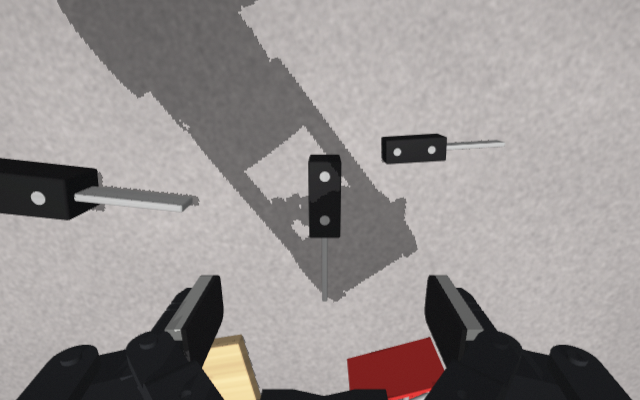

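The picture shows the three look-alikes: large gauge (left, ~(40,190), origin–tip about 160 mm), small one (right, ~(414,149), about 90 mm) and the middle one at (325,197), with its blade running to (325,299) and measuring about 122 mm. The middle one is the one to take. I'll refine its axis from a crop.

Run:
```python
from h import *
np.set_printoptions(precision=1,suppress=True)
f=wf(); im=f["color"]
cr=im[145:310,285:365]; save("w1c.png",cv2.resize(cr,None,fx=3.5,fy=3.5,interpolation=cv2.INTER_NEAREST))
g=im.max(2)
for v in (175,190,205,220,230): 
    c=np.where(g[v,295:360]<60)[0]+295; print(v,c.min(),c.max(),pix(f,c.min(),v,40),pix(f,c.max()+1,v,40))
for m in r.regions_of("gauge",f):
    m=m["region"]
    if m[200,325]:
        for v in (160,200,230,245,260,275,290,298): c=np.where(m[v])[0]; print(v,c.min(),c.max()) if len(c) else 0
for v in (245,290): print(pix(f,325,v,32))
print(pix(f,325,300,32),pix(f,325,237,40),pix(f,325,156,40))
```

```text
175 309 340 [393.7 201.3  40. ] [402.4 230.9  40. ]
190 309 340 [408.  196.9  40. ] [416.9 226.9  40. ]
205 308 339 [422.5 191.3  40. ] [431.5 221.8  40. ]
220 309 339 [438.  187.6  40. ] [446.8 217.5  40. ]
230 309 339 [448.3 184.3  40. ] [457.3 214.6  40. ]
160 309 340
200 308 339
230 309 339
245 321 326
260 321 326
275 322 326
290 321 326
298 321 326
[472.5 194.2  32. ]
[524.7 178.8  32. ]
[536.9 175.2  32. ] [460.4 197.8  40. ] [380.4 221.4  40. ]
```

View pics/w1c.png

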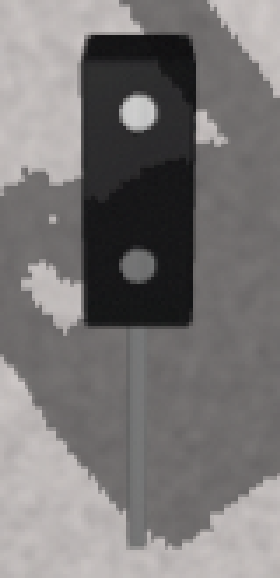

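Middle gauge confirmed: handle 80×31 mm, origin ≈ (422.5, 208.3), yaw ≈ −16.7°. Next is the grasp, 12 mm ahead of the origin.

Run:
```python
from h import *
go(434,205,4,163.3)
```

```text
shift [-0.0366 -0.0008  0.2272] turn [-0.   -0.01  0.19] t 2.55 q [ 0.34  0.15  1.81  0.    1.19 -0.94]
```

>>> {"op": "servo_tool", "data": {"series": [[[-0.02, 0, 0.03, 0, 0, 0.2], [-0.036, -0.0008, 0.07, 0, 0, 0.2], [-0.0366, -0.0008, 0.11, 0, 0, 0.2], [-0.0366, -0.0008, 0.14, 0, 0, 0.2], [-0.0366, -0.0008, 0.17, 0, 0, 0.2], [-0.0366, -0.0008, 0.195, 0, 0, 0.2], [-0.0366, -0.0008, 0.21, 0, 0, 0.2], [-0.0366, -0.0008, 0.22, 0, 0, 0.2], [-0.0366, -0.0008, 0.226, 0, 0, 0.2], [-0.0366, -0.0008, 0.227, 0, 0, 0.2], [-0.0366, -0.0008, 0.227, 0, 0, 0.2]]]}}

```text
time_s: 3.65
tool_pos: [434.9, 204.4, 4.7]
tool_rot: [0.146, 0.989, 0.0, 0.0]
wrist_force: [-0.7, 0.1, 0.8]
opening: 85.3
grip_force: 0.0
```

>>> {"op": "servo_tool", "data": {"series": [[[0, 0, 0, 0, 0, 0], [0, 0, 0, 0, 0, 0], [0, 0, 0, 0, 0, 0], [0, 0, 0, 0, 0, 0], [0, 0, 0, 0, 0, 0], [0, 0, 0, 0, 0, 0], [0, 0, 0, 0, 0, 0], [0, 0, 0, 0, 0, 0]]], "grip": 0, "squeeze": 40}}

```text
time_s: 4.45
tool_pos: [435.0, 204.3, 4.8]
tool_rot: [0.146, 0.989, 0.0, 0.0]
wrist_force: [-1.6, 0.3, 5.6]
opening: 31.8
grip_force: 40.0
```

Run:
```python
from h import *
go(536,17.3,70,174.9)
```

```text
shift [-0.1508 -0.1498 -0.0652] turn [  0.03   0.05 -11.71] t 4.45 q [ 0.3   0.53  1.98  0.    0.63 -0.98]
```

>>> {"op": "servo_tool", "data": {"series": [[[0, 0, -0.015, 0, 0, 0], [0, 0, -0.035, 0, 0, 0], [-0.01, -0.01, -0.055, 0, 0, -1], [-0.03, -0.03, -0.065, 0, 0, -2.5], [-0.05, -0.05, -0.065, 0, 0, -4], [-0.07, -0.07, -0.065, 0, 0, -6], [-0.09, -0.09, -0.065, 0, 0, -8], [-0.11, -0.11, -0.065, 0, 0, -9.5], [-0.13, -0.13, -0.065, 0, 0, -11], [-0.145, -0.145, -0.065, 0, 0, -11.7], [-0.151, -0.15, -0.065, 0, 0, -11.7], [-0.151, -0.15, -0.065, 0, 0, -11.7]]]}}

```text
time_s: 5.65
tool_pos: [536.0, 16.3, 69.1]
tool_rot: [0.045, 0.999, -0.0, -0.0]
wrist_force: [-0.4, 0.1, -2.1]
opening: 31.7
grip_force: 40.3
```

Run:
```python
from h import *
np.set_printoptions(precision=1,suppress=True)
print(r.observe()["tool_pos"],r.observe()["opening"])
M=[];T=[];G=[]
for i in range(3):
  for n in("top","scene"):
    f=r.grab_frame(n)
    P=[tow(f,d["location"]) for d in r.place_of("mouth_a",f)]
    for p in P: 
        print(n,p); M.append(p)
    for l in("blade_tip","gauge","board"):
        for d in r.place_of(l,f):
            if d["confidence"]>.4: print("   ",n,l,round(d["confidence"],2),tow(f,d["location"]))
fw=wf(); save("w2.png",fw["color"])
for l in ("mouth_a","blade_tip"):
  for d in r.place_of(l,fw): print("wrist",l,round(d["confidence"],2),tow(fw,d["location"]))
save("s2.png",cv2.resize(f["color"][130:290,260:440],None,fx=3.5,fy=3.5))
```

```text
[536.   16.3  69.1] 31.70989760749414
top [669.1 -52.4  41.8]
top [ 662.4 -115.1   43. ]
top [ 656.2 -174.7   40.9]
    top gauge 0.96 [330.8 -71.5   0.5]
    top board 0.74 [667.8 -86.4   3.9]
scene [ 664.8 -114.6   40.7]
scene [669.9 -52.5  40.5]
scene [ 658.4 -174.    43.9]
    scene blade_tip 0.82 [391.1  72.5  27. ]
    scene blade_tip 0.59 [637.9   6.2  86.2]
    scene blade_tip 0.55 [421.5 396.   15.9]
    scene gauge 0.88 [326.1 -75.3   1.8]
    scene gauge 0.56 [520.3  16.3  63.8]
    scene gauge 0.52 [397.7 310.6  -2.8]
    scene board 0.75 [665.7 -84.3   1.2]
top [671.2 -53.1  42.3]
top [ 658.4 -174.2   41.5]
top [ 663.2 -114.9   43.7]
top [668.8 -84.4   3.1]
    top gauge 0.55 [ 656.7 -175.9   40.5]
    top gauge 0.49 [670.7 -85.2   3.7]
    top board 0.86 [667.4 -87.4   4.5]
scene [ 659.9 -175.4   43.9]
scene [ 666.7 -112.    40.3]
scene [675.3   6.   37.2]
    scene blade_tip 0.96 [391.6  70.7  25.1]
    scene blade_tip 0.69 [637.4   4.5  86.3]
    scene blade_tip 0.47 [419.6 394.4  17.3]
    scene gauge 0.8 [325.6 -76.4   2.9]
    scene gauge 0.76 [521.4  17.4  65.7]
    scene gauge 0.42 [399.3 310.9  -0.8]
    scene board 0.83 [667.1 -86.6   1.1]
top [ 654.1 -175.8   43.7]
top [671.9 -49.5  37.8]
top [ 664.5 -117.3   38.6]
    top gauge 0.58 [328.4 -71.3  -2.8]
scene [676.8   7.8  38.6]
scene [ 662.4 -114.6   38.7]
scene [ 658.1 -175.6   43.6]
scene [670.  -50.8  38.9]
    scene blade_tip 0.71 [390.1  72.8  28.2]
    scene blade_tip 0.58 [419.8 393.8  19.5]
    scene blade_tip 0.56 [637.7   5.   86.6]
    scene gauge 0.91 [520.8  16.6  64.2]
    scene gauge 0.64 [325.9 -72.5   3.6]
    scene gauge 0.58 [397.6 309.3  -0.9]
    scene board 0.95 [664.6 -84.6   2.2]
    scene board 0.51 [ 466.1 -410.8   -1.2]
wrist mouth_a 0.6 [668.2 -83.4  -0.4]
```

View pics/w2.png

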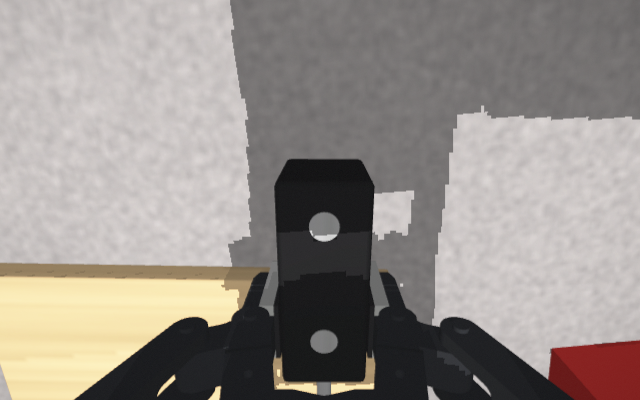

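View pics/s2.png

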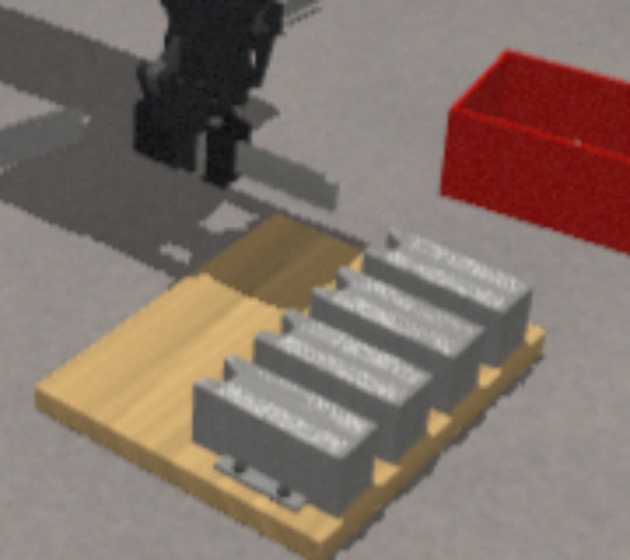

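```bash
cat >> h.py <<'E'
YB=-5.3; cb,sb=np.cos(np.radians(YB)),np.sin(np.radians(YB)); BX=np.array([cb,sb]); BY=np.array([-sb,cb]); B0=np.array([666.4,-84.3]); L=106.
def sock(k,s,z,dy=0):
    "k: -90 a,-30 b,30 c,90 d; s: tip past the front"
    p=B0+BY*(k+dy)+BX*(s-L); go(p[0],p[1],z,180+YB)
def where():
    s=r.observe(); d=np.array(s["tool_pos"][:2])-B0; print("tip s %.1f lat %.1f z %.1f"%(d@BX+L,d@BY,s["tool_pos"][2]))
E
python3 -c "
from h import *
where(); sock(90,-28,25.8)"
```

```text
tip s -33.4 lat 88.7 z 69.3
shift [-0.0054  0.0013  0.0435] turn [-0.01 -0.    0.2 ] t 7.3 q [-0.1   0.47  1.81 -0.    0.86 -1.58]
```

>>> {"op": "servo_tool", "data": {"series": [[[-0.002, 0.0013, 0.015, 0, 0, 0.2], [-0.005, 0.0013, 0.028, 0, 0, 0.2], [-0.0054, 0.0013, 0.036, 0, 0, 0.2], [-0.0054, 0.0013, 0.041, 0, 0, 0.2], [-0.0054, 0.0013, 0.043, 0, 0, 0.2], [-0.0054, 0.0013, 0.0435, 0, 0, 0.2], [-0.0054, 0.0013, 0.0435, 0, 0, 0.2]]], "squeeze": 30}}

```text
time_s: 8.0
tool_pos: [541.4, 17.7, 26.0]
tool_rot: [0.046, 0.999, -0.0, 0.0]
wrist_force: [-0.3, -0.0, -1.9]
opening: 31.2
grip_force: 40.3
```

Run:
```python
from h import *
np.set_printoptions(precision=1,suppress=True)
where(); print(r.observe()["wrist_force"])
for n in ("scene","scene","top","top"):
  f=r.grab_frame(n)
  for l in("blade_tip","mouth_a"):
    for d in r.place_of(l,f): 
        w=tow(f,d["location"])
        if w[0]>600: e=w[:2]-B0; print(n,l,round(d["confidence"],2),"s %.1f lat %.1f z %.1f"%(e@BX,e@BY,w[2]))
```

```text
tip s -27.9 lat 90.0 z 26.0
[-0.3 -0.  -1.9]
scene blade_tip 0.69 s -31.6 lat 86.1 z 42.5
scene mouth_a 0.88 s -0.3 lat 90.7 z 40.9
scene mouth_a 0.83 s 3.7 lat -91.5 z 44.9
scene mouth_a 0.83 s -1.5 lat 34.1 z 42.8
scene mouth_a 0.71 s -0.2 lat -28.4 z 39.9
scene blade_tip 0.67 s -29.2 lat 87.2 z 43.0
scene mouth_a 0.81 s -0.2 lat 34.9 z 40.3
scene mouth_a 0.75 s -1.3 lat 91.1 z 39.5
scene mouth_a 0.7 s 1.7 lat -90.0 z 42.7
scene mouth_a 0.57 s 1.6 lat -27.4 z 39.3
top mouth_a 0.92 s -2.5 lat -89.4 z 42.5
top mouth_a 0.81 s -0.6 lat -32.3 z 40.6
top mouth_a 0.74 s -0.9 lat 31.5 z 42.0
top mouth_a 0.95 s -2.2 lat -93.0 z 37.5
top mouth_a 0.78 s 0.9 lat -31.5 z 39.8
top mouth_a 0.74 s 0.3 lat 30.2 z 37.2
```

>>> {"op": "servo_tool", "data": {"series": [[[-0.008, 0.0015, 0, 0, 0, 0], [-0.018, 0.0015, 0, 0, 0, 0], [-0.026, 0.0015, 0, 0, 0, 0], [-0.03, 0.0015, 0, 0, 0, 0], [-0.033, 0.0015, 0, 0, 0, 0], [-0.036, 0.0015, 0, 0, 0, 0], [-0.036, 0.0015, 0, 0, 0, 0]]]}}

```text
time_s: 9.3
tool_pos: [577.5, 15.8, 25.7]
tool_rot: [0.046, 0.999, -0.0, 0.0]
wrist_force: [-0.2, 0.3, -2.0]
opening: 31.8
grip_force: 40.3
```

>>> {"op": "servo_tool", "data": {"series": [[[-0.002, 0, 0, 0, 0, 0], [-0.004, 0, 0, 0, 0, 0], [-0.006, 0, 0, 0, 0, 0], [-0.006, 0, 0, 0, 0, 0]]]}}

```text
time_s: 9.7
tool_pos: [583.6, 15.3, 25.9]
tool_rot: [0.046, 0.999, -0.0, 0.0]
wrist_force: [0.3, 0.1, -2.2]
opening: 31.7
grip_force: 40.3
```

>>> {"op": "servo_tool", "data": {"series": [[[-0.002, 0, 0, 0, 0, 0], [-0.004, 0, 0, 0, 0, 0], [-0.006, 0, 0, 0, 0, 0], [-0.006, 0, 0, 0, 0, 0]]], "grip": 0, "squeeze": 25}}

```text
time_s: 10.1
tool_pos: [589.7, 14.7, 25.9]
tool_rot: [0.046, 0.999, -0.0, 0.0]
wrist_force: [-0.5, 0.6, -2.6]
opening: 31.7
grip_force: 40.3
```

>>> {"op": "servo_tool", "data": {"series": [[[-0.0015, 0, 0, 0, 0, 0], [-0.003, 0, 0, 0, 0, 0], [-0.003, 0, 0, 0, 0, 0]]]}}

```text
time_s: 10.4
tool_pos: [592.5, 14.4, 25.9]
tool_rot: [0.046, 0.999, -0.0, 0.0]
wrist_force: [0.3, -1.2, -2.1]
opening: 31.5
grip_force: 40.3
```

>>> {"op": "servo_tool", "data": {"series": [[[-0.001, 0, 0, 0, 0, 0], [-0.002, 0, 0, 0, 0, 0], [-0.002, 0, 0, 0, 0, 0]]]}}

```text
time_s: 10.7
tool_pos: [594.4, 14.3, 25.8]
tool_rot: [0.046, 0.999, -0.0, 0.0]
wrist_force: [0.2, -0.9, -2.1]
opening: 31.6
grip_force: 40.3
```

>>> {"op": "servo_tool", "data": {"series": [[[-0.001, 0, 0, 0, 0, 0], [-0.002, 0, 0, 0, 0, 0], [-0.002, 0, 0, 0, 0, 0]]]}}

```text
time_s: 11.0
tool_pos: [596.4, 14.1, 25.8]
tool_rot: [0.046, 0.999, -0.0, 0.0]
wrist_force: [-0.1, 1.1, -1.7]
opening: 31.5
grip_force: 40.3
```

>>> {"op": "servo_tool", "data": {"series": [[[-0.001, 0, 0, 0, 0, 0], [-0.002, 0, 0, 0, 0, 0], [-0.002, 0, 0, 0, 0, 0]]]}}

```text
time_s: 11.3
tool_pos: [598.4, 13.9, 25.9]
tool_rot: [0.046, 0.999, -0.0, 0.0]
wrist_force: [-0.2, -0.4, -1.8]
opening: 31.2
grip_force: 40.3
```

>>> {"op": "servo_tool", "data": {"series": [[[-0.001, 0, 0, 0, 0, 0], [-0.002, 0, 0, 0, 0, 0], [-0.002, 0, 0, 0, 0, 0]]]}}

```text
time_s: 11.6
tool_pos: [600.3, 13.7, 25.8]
tool_rot: [0.046, 0.999, -0.0, 0.0]
wrist_force: [-0.0, 0.7, -2.2]
opening: 31.5
grip_force: 40.3
```

>>> {"op": "servo_tool", "data": {"series": [[[-0.001, 0, 0, 0, 0, 0], [-0.002, 0, 0, 0, 0, 0], [-0.002, 0, 0, 0, 0, 0]]]}}

```text
time_s: 11.9
tool_pos: [602.3, 13.5, 25.8]
tool_rot: [0.046, 0.999, -0.0, 0.0]
wrist_force: [-0.7, 1.2, -2.2]
opening: 31.4
grip_force: 40.3
```

>>> {"op": "servo_tool", "data": {"series": [[[-0.001, 0, 0, 0, 0, 0], [-0.002, 0, 0, 0, 0, 0], [-0.002, 0, 0, 0, 0, 0]]]}}

```text
time_s: 12.2
tool_pos: [604.3, 13.4, 25.8]
tool_rot: [0.046, 0.999, -0.0, 0.0]
wrist_force: [-0.2, -0.2, -1.3]
opening: 31.8
grip_force: 40.3
```

>>> {"op": "servo_tool", "data": {"series": [[[-0.001, 0, 0, 0, 0, 0], [-0.002, 0, 0, 0, 0, 0], [-0.002, 0, 0, 0, 0, 0]]]}}

```text
time_s: 12.5
tool_pos: [606.3, 13.1, 25.8]
tool_rot: [0.046, 0.999, -0.0, 0.0]
wrist_force: [0.5, 0.4, -2.1]
opening: 31.3
grip_force: 40.3
```

>>> {"op": "servo_tool", "data": {"series": [[[-0.001, 0, 0, 0, 0, 0], [-0.002, 0, 0, 0, 0, 0], [-0.002, 0, 0, 0, 0, 0]]]}}

```text
time_s: 12.8
tool_pos: [608.3, 13.0, 25.8]
tool_rot: [0.046, 0.999, -0.0, 0.0]
wrist_force: [0.2, -0.5, -1.2]
opening: 31.2
grip_force: 40.3
```

>>> {"op": "servo_tool", "data": {"series": [[[-0.001, 0, 0, 0, 0, 0], [-0.002, 0, 0, 0, 0, 0], [-0.002, 0, 0, 0, 0, 0]]]}}

```text
time_s: 13.1
tool_pos: [610.3, 12.8, 25.8]
tool_rot: [0.046, 0.999, -0.0, 0.0]
wrist_force: [0.1, -0.1, -2.1]
opening: 31.4
grip_force: 40.3
```

>>> {"op": "servo_tool", "data": {"series": [[[-0.001, 0, 0, 0, 0, 0], [-0.002, 0, 0, 0, 0, 0], [-0.002, 0, 0, 0, 0, 0]]]}}

```text
time_s: 13.4
tool_pos: [612.3, 12.6, 25.8]
tool_rot: [0.046, 0.999, -0.0, 0.0]
wrist_force: [-0.4, -0.3, -2.5]
opening: 31.5
grip_force: 40.3
```

Run:
```python
from h import *
where(); f=r.grab_frame("scene"); save("s3.png",cv2.resize(f["color"][130:290,260:440],None,fx=3.5,fy=3.5))
```

```text
tip s 43.2 lat 91.5 z 25.8
```

View pics/s3.png

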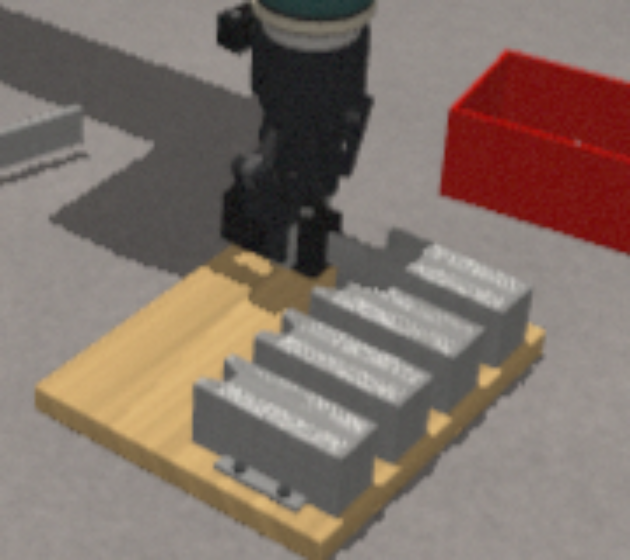

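Blade is entering the leftmost socket (front at ~(390,245)), the shadowed near wall in front of it; no resistance so far. Continuing gently past the 45 mm zone.

>>> {"op": "servo_tool", "data": {"series": [[[-0.001, 0, 0, 0, 0, 0], [-0.002, 0, 0, 0, 0, 0], [-0.002, 0, 0, 0, 0, 0]]]}}

```text
time_s: 13.75
tool_pos: [614.3, 12.4, 25.8]
tool_rot: [0.046, 0.999, -0.0, 0.0]
wrist_force: [0.4, -0.3, -2.7]
opening: 31.3
grip_force: 40.3
```

>>> {"op": "servo_tool", "data": {"series": [[[-0.001, 0, 0, 0, 0, 0], [-0.002, 0, 0, 0, 0, 0], [-0.002, 0, 0, 0, 0, 0]]]}}

```text
time_s: 14.05
tool_pos: [616.3, 12.2, 25.8]
tool_rot: [0.046, 0.999, -0.0, 0.0]
wrist_force: [0.3, -0.3, -2.5]
opening: 31.9
grip_force: 40.3
```

>>> {"op": "servo_tool", "data": {"series": [[[-0.001, 0, 0, 0, 0, 0], [-0.002, 0, 0, 0, 0, 0], [-0.002, 0, 0, 0, 0, 0]]]}}

```text
time_s: 14.35
tool_pos: [618.3, 12.0, 25.8]
tool_rot: [0.046, 0.999, -0.0, 0.0]
wrist_force: [0.1, 0.1, -2.7]
opening: 31.6
grip_force: 40.3
```

>>> {"op": "servo_tool", "data": {"series": [[[-0.001, 0, 0, 0, 0, 0], [-0.002, 0, 0, 0, 0, 0], [-0.002, 0, 0, 0, 0, 0]]]}}

```text
time_s: 14.65
tool_pos: [620.3, 11.9, 25.8]
tool_rot: [0.046, 0.999, -0.0, 0.0]
wrist_force: [-0.4, 0.1, -2.8]
opening: 31.5
grip_force: 40.3
```

>>> {"op": "servo_tool", "data": {"series": [[[-0.001, 0, 0, 0, 0, 0], [-0.002, 0, 0, 0, 0, 0], [-0.002, 0, 0, 0, 0, 0]]]}}

```text
time_s: 14.95
tool_pos: [622.3, 11.7, 25.8]
tool_rot: [0.046, 0.999, -0.0, 0.0]
wrist_force: [-0.4, -0.2, -2.2]
opening: 31.4
grip_force: 40.3
```

>>> {"op": "servo_tool", "data": {"series": [[[0, 0.001, 0, 0, 0, 0], [0, 0.002, 0, 0, 0, 0], [0, 0.0025, 0, 0, 0, 0], [0, 0.0025, 0, 0, 0, 0]]]}}

```text
time_s: 15.35
tool_pos: [622.2, 12.5, 25.8]
tool_rot: [0.047, 0.999, -0.001, -0.0]
wrist_force: [-0.5, -8.5, -2.5]
opening: 31.5
grip_force: 40.6
```

>>> {"op": "servo_tool", "data": {"series": [[[0, -0.001, 0, 0, 0, 0], [0, -0.002, 0, 0, 0, 0], [0, -0.003, 0, 0, 0, 0], [0, -0.004, 0, 0, 0, 0], [0, -0.005, 0, 0, 0, 0], [0, -0.005, 0, 0, 0, 0]]]}}

```text
time_s: 15.95
tool_pos: [621.7, 9.3, 25.8]
tool_rot: [0.046, 0.999, -0.0, -0.0]
wrist_force: [-0.5, -0.3, -2.8]
opening: 31.9
grip_force: 40.3
```

>>> {"op": "servo_tool", "data": {"series": [[[0, 0.001, 0, 0, 0, 0], [-0.002, 0.001, 0, 0, 0, 0], [-0.004, 0.001, 0, 0, 0, 0], [-0.006, 0.001, 0, 0, 0, 0], [-0.006, 0.001, 0, 0, 0, 0]]]}}

```text
time_s: 16.45
tool_pos: [628.4, 9.6, 25.9]
tool_rot: [0.046, 0.999, -0.0, 0.0]
wrist_force: [-0.3, 0.3, -2.7]
opening: 31.2
grip_force: 40.3
```

>>> {"op": "servo_tool", "data": {"series": [[[-0.002, 0, 0, 0, 0, 0], [-0.004, 0, 0, 0, 0, 0], [-0.006, 0, 0, 0, 0, 0], [-0.006, 0, 0, 0, 0, 0]]]}}

```text
time_s: 16.85
tool_pos: [634.3, 9.0, 25.9]
tool_rot: [0.046, 0.999, -0.0, 0.0]
wrist_force: [0.6, -0.2, -2.2]
opening: 31.4
grip_force: 40.3
```

>>> {"op": "servo_tool", "data": {"series": [[[-0.0015, 0, 0, 0, 0, 0], [-0.003, 0, 0, 0, 0, 0], [-0.0045, 0, 0, 0, 0, 0], [-0.0045, 0, 0, 0, 0, 0]]]}}

```text
time_s: 17.25
tool_pos: [638.6, 8.6, 25.8]
tool_rot: [0.046, 0.999, -0.0, 0.0]
wrist_force: [0.6, 0.2, -3.2]
opening: 31.6
grip_force: 40.3
```

>>> {"op": "servo_tool", "data": {"series": [[[-0.001, 0, 0, 0, 0, 0], [-0.002, 0, 0, 0, 0, 0], [-0.003, 0, 0, 0, 0, 0], [-0.003, 0, 0, 0, 0, 0]]]}}

```text
time_s: 17.65
tool_pos: [641.5, 8.4, 25.8]
tool_rot: [0.046, 0.999, -0.0, 0.0]
wrist_force: [0.8, -0.5, -2.8]
opening: 31.2
grip_force: 40.3
```

>>> {"op": "servo_tool", "data": {"series": [[[-0.001, 0, 0, 0, 0, 0], [-0.002, 0, 0, 0, 0, 0], [-0.002, 0, 0, 0, 0, 0]]]}}

```text
time_s: 17.95
tool_pos: [643.5, 8.2, 25.8]
tool_rot: [0.046, 0.999, -0.0, 0.0]
wrist_force: [0.1, -0.2, -1.7]
opening: 31.8
grip_force: 40.3
```

>>> {"op": "servo_tool", "data": {"series": [[[-0.001, 0, 0, 0, 0, 0], [-0.002, 0, 0, 0, 0, 0], [-0.002, 0, 0, 0, 0, 0]]]}}

```text
time_s: 18.25
tool_pos: [645.5, 8.0, 25.9]
tool_rot: [0.046, 0.999, -0.0, 0.0]
wrist_force: [-0.7, 0.4, -1.5]
opening: 31.8
grip_force: 40.3
```

>>> {"op": "servo_tool", "data": {"series": [[[-0.001, 0, 0, 0, 0, 0], [-0.002, 0, 0, 0, 0, 0], [-0.002, 0, 0, 0, 0, 0]]]}}

```text
time_s: 18.55
tool_pos: [647.5, 7.8, 25.8]
tool_rot: [0.046, 0.999, -0.0, 0.0]
wrist_force: [0.2, -0.4, -1.6]
opening: 31.8
grip_force: 40.3
```

>>> {"op": "servo_tool", "data": {"series": [[[-0.001, 0, 0, 0, 0, 0], [-0.002, 0, 0, 0, 0, 0], [-0.002, 0, 0, 0, 0, 0]]]}}

```text
time_s: 18.85
tool_pos: [649.5, 7.6, 25.8]
tool_rot: [0.046, 0.999, -0.0, 0.0]
wrist_force: [-0.4, 0.1, -2.8]
opening: 31.5
grip_force: 40.3
```

>>> {"op": "servo_tool", "data": {"series": [[[-0.001, 0, 0, 0, 0, 0], [-0.002, 0, 0, 0, 0, 0], [-0.002, 0, 0, 0, 0, 0]]]}}

```text
time_s: 19.15
tool_pos: [649.8, 7.6, 25.5]
tool_rot: [0.046, 0.999, -0.0, -0.001]
wrist_force: [-4.4, -0.1, 0.3]
opening: 31.3
grip_force: 40.7
```

>>> {"op": "servo_tool", "data": {"series": [[[-0.001, 0, 0, 0, 0, 0], [-0.002, 0, 0, 0, 0, 0], [-0.002, 0, 0, 0, 0, 0]]]}}

```text
time_s: 19.45
tool_pos: [649.8, 7.6, 25.2]
tool_rot: [0.046, 0.999, 0.0, -0.003]
wrist_force: [-8.7, 0.0, 3.2]
opening: 32.0
grip_force: 41.1
```

Contact at the expected depth: handle against the socket. Easing the push, lowering onto the board and releasing.

>>> {"op": "servo_tool", "data": {"series": [[[0.0015, 0, 0, 0, 0, 0], [0.003, 0, 0, 0, 0, 0], [0.0032, 0, 0.0005, 0, 0, 0], [0.0032, 0, 0.001, 0, 0, 0], [0.0032, 0, 0.0013, 0, 0, 0], [0.0032, 0, 0.0013, 0, 0, 0]]]}}

```text
time_s: 20.05
tool_pos: [649.8, 7.6, 24.8]
tool_rot: [0.046, 0.999, -0.0, -0.0]
wrist_force: [-5.5, 0.3, 3.4]
opening: 31.5
grip_force: 41.1
```

>>> {"op": "servo_tool", "data": {"series": [[[0, 0, 0, 0, 0, 0], [0, 0, 0, 0, 0, 0], [0, 0, 0, 0, 0, 0], [0, 0, 0, 0, 0, 0], [0, 0, 0, 0, 0, 0], [0, 0, 0, 0, 0, 0]]], "grip": 0.6}}

```text
time_s: 20.65
tool_pos: [650.2, 7.6, 24.5]
tool_rot: [0.046, 0.999, -0.0, 0.0]
wrist_force: [0.1, -0.4, -0.5]
opening: 51.2
grip_force: 0.0
```

>>> {"op": "servo_tool", "data": {"series": [[[0, 0, -0.01, 0, 0, 0], [0, 0, -0.025, 0, 0, 0], [0, 0, -0.05, 0, 0, 0], [0.01, 0, -0.08, 0, 0, 0], [0.03, 0, -0.11, 0, 0, 0], [0.06, 0, -0.13, 0, 0, 0], [0.09, 0, -0.15, 0, 0, 0], [0.12, 0, -0.15, 0, 0, 0], [0.14, 0, -0.15, 0, 0, 0], [0.15, 0, -0.15, 0, 0, 0], [0.15, 0, -0.15, 0, 0, 0]]]}}

```text
time_s: 21.75
tool_pos: [499.9, 21.6, 175.5]
tool_rot: [0.046, 0.999, -0.0, 0.0]
wrist_force: [0.5, 0.6, -0.2]
opening: 51.4
grip_force: 0.0
```

Run:
```python
from h import *
for i in range(2):
  f=r.grab_frame("scene")
  for l in("gauge","mouth_a","bin","strap_hinge"):
    for d in r.place_of(l,f):
        w=tow(f,d["location"]); e=w[:2]-B0; print(l,round(d["confidence"],2),"s %.1f lat %.1f z %.1f"%(e@BX,e@BY,w[2]))
w=wf(); a=cv2.resize(f["color"][130:290,260:440],(450,400))
save("f.png",np.hstack([a,cv2.resize(w["color"][:, 140:490],(350,400))]))
```

```text
gauge 0.95 s -37.5 lat 87.0 z 21.6
gauge 0.78 s -305.5 lat 368.9 z 0.2
gauge 0.61 s -340.0 lat -20.8 z 0.6
gauge 0.36 s -166.7 lat -343.0 z -1.4
mouth_a 0.98 s -1.1 lat 92.8 z 38.1
mouth_a 0.75 s 1.5 lat 32.7 z 40.8
mouth_a 0.74 s 0.3 lat -91.9 z 42.9
mouth_a 0.66 s -1.9 lat -31.3 z 40.0
bin 0.75 s 24.5 lat 319.8 z 3.1
strap_hinge 0.78 s -166.7 lat -344.6 z -2.4
gauge 0.88 s -340.2 lat -22.4 z 6.7
gauge 0.57 s -42.2 lat 89.9 z 22.3
gauge 0.53 s -305.8 lat 368.5 z 1.2
mouth_a 0.97 s -2.6 lat -91.1 z 42.6
mouth_a 0.86 s -1.7 lat -29.1 z 37.9
mouth_a 0.8 s -1.0 lat 90.5 z 37.3
mouth_a 0.77 s -0.8 lat 31.0 z 40.2
bin 0.81 s 22.7 lat 318.1 z 0.6
strap_hinge 0.79 s -166.4 lat -344.2 z -1.8
```

View pics/f.png

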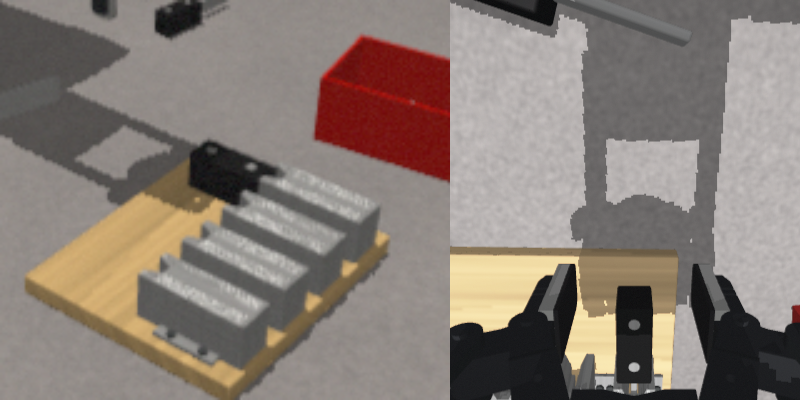

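The left half shows the handle standing on the board against the leftmost socket (~(235,175)). The measured gauge origin is at s ≈ −40 mm, so the blade is fully home.

```bash
python3 -c "
from h import *
print(r.job_done())"
```

```text
the job is handed in; nothing more can be done
None
```

The middle-sized gauge is fully home in the leftmost socket (mouth_d), the first one I tried and the one that took the blade; it stands on the board with its handle against the socket, the bin and strap hinge were not touched, and the job was handed in at about 22 s, with no verdict shown.

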